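# Free and open the board-carrier drawer

## Task

The drawer of the small cabinet is locked by the sliding lock on the track along the cabinet's top: slide the lock along its track to the open end, lift it off and stand it upright in the empty grey tray without dropping it. Then pull the drawer out as far as it will go and let go of it. Leave the lidded box, the flask and the screwdriver where they are.

Things in the scene. Friction and masses are not known exactly. Their poses are not given: they have to be found in the camera images.
- cabinet: Low white one-drawer bench cabinet, fixed: 260 mm wide (y), 200 deep (x), top at z = 110 mm. Origin on the bench, under the middle of the front opening; x points into the cabinet, y along the front, z up. On its top an aluminium T-track, 42 mm wide, runs along y at x = +27 mm from y = -130 to +130 mm, with a 12 mm high block across each end (inner faces at y = -124 and +124 mm).
- track_lips_end (a point): Where the track's lips end: y = +50 mm on its centre line, at the lips' upper face, 16 mm above the cabinet's top (lips 4 mm thick). Axes as the cabinet's. Towards -y the lips narrow the channel (30 mm wide, 12 deep, its floor the cabinet's top) to 16 mm and hold the lock down; towards +y they are missing and the lock can be lifted straight up.
- track_open_end (a point): Place of the centre of the lock's foot when it is pushed fully to the open +y end, against the end block: cabinet y = +94 mm, on the channel's floor, 110 mm above the bench. The lock is free to lift once its centre is within 13 mm of this. Axes as the cabinet's.
- lock_grip (a point): Middle of the black grip fin of the sliding lock, 50 mm above the flat underside of its foot. The fin is 16 mm thick (x), 60 long (y, along the track; grasp across x), from 19 mm below to 21 above this point. Under it the carriage, 32 by 60 mm, from 31 to 19 mm below the point. Axes at the start as the cabinet's.
- lock: The sliding lock, loose but held in the track, 0.14 to 0.28 kg; origin at the centre of the underside of its T-foot (26 x 60 x 9 mm). A steel arm and hanging tab, 40 mm wide, reach to x = -49 mm; the tab ends 2 mm above the underside and blocks the drawer all along the track. Stands stably on its foot, 71 mm tall. Slides lightly (friction 0.25), whether held or pushed at the end of the fin, just above the carriage.
- drawer (a joint): How far the drawer is out, m: 0 shut (as at the start), 0.12 at its stop. It slides along the cabinet's -x with about 2.5 N of friction plus 8 N per m/s and stays where it is left. Its grey front is 250 mm wide, 12 mm thick (cabinet x -12 to 0 mm when shut) and rises 14 mm above the cabinet's top.
- drawer_handle (a point): Middle of the drawer's steel bow handle: a round bar 10 mm in diameter, 120 mm long along the cabinet's y, its axis 42 mm before the face of the drawer front (clear gap 37 mm) and 95 mm above the bench (15 mm below the cabinet's top). It can be hooked or pinched from above. Moves with the drawer.
- tray: Empty open grey tray, fixed to the bench, left or right of the cabinet and nearer the robot (the lidded box is on the other side): 160 mm (x) by 130 mm (y), walls 4 mm thick and 25 mm high, floor 4 mm thick. Origin at the centre of its underside on the bench.
- lidded_box: Closed white box with blue lid, 126 x 96 x 54 mm, loose, bystander. Origin at the centre of its underside.
- flask: White plastic bottle, diameter 64 mm, 140 mm high, loose, bystander. Origin at the centre of its underside.
- driver: Screwdriver lying on the bench along its x axis, handle to -x, about 200 mm long, bystander.
There are look-alikes about, which are no part of the job. Of the things that look like the lock, the smallest one is meant.

How it is judged:
By the outcome, as a careful person would: the job done as asked, in the order asked, and still so for the second after the job is handed in, with the robot touching nothing.
It also fails if it takes over 72 s, if anything falls off the work surface, if the arm or the gripper's body presses on something with over 40 N, if the wrist force passes 120 N, or if a joint passes its speed limit or range.

## Robot

A 6-joint arm with a two-finger parallel gripper is mounted at the origin on the work surface. World frame = base frame: x ahead of the robot, y to its left, z up, the work surface at z = 0. Lengths are in m, angles in rad, forces in N, time in s.
With the tool pointing down it reaches from about 0.375 to 0.9 m from the base axis. Payload 3.1 kg.
Tool frame: the origin (TCP) lies on the centre line of the jaws, within the pads' length; the fingertips stand 22 mm ahead of it and the grasp point (between the pads) lies 3 mm ahead of it; y points along the fingers, z is the direction in which the jaws open and shut, and the axes are right-handed (so a half turn about y gives the same grasp; the last joint's range is limited). The gripper opens to 87 mm and grips with 3 to 60 N. Pads are 19 mm wide; open, the fingers measure 117 mm over their backs; the gripper's body (75 mm by 190 mm) begins 51 mm behind the grasp point.
Start: joints at [0.925, 0.527, 1.433, -0, 1.181, -0.178], TCP at [0.281, 0.558, 0.245] pointing down, gripper open.
Joint ranges: [-3.08, 3.08], [-0.75, 2.2], [0.22, 2.44], [-1.43, 4.57], [0, 2.65], [-2.85, 2.85]. Speed limits (rad/s): [2.79, 2.79, 3.14, 3.14, 3.14, 3.14].

## Interface

Orientations are given as a unit quaternion [w, x, y, z].
In Python, from cell import arm gives the robot as it stands. The module is installed in compiled form; this text tells all that it offers.
- The arm moves only by the shell command python3 -m handwheel 'ROWS'. ROWS is JSON, a list of rows, each an object with "hand": the opening in per cent of the stroke, from 0 (shut) to 100 (fully open); "translation": the shift along the world's x, y, z in cm, a list of three; "turn": the turn, a rotation vector about the world's x, y, z in degrees, a list of three. In form: [{"hand": hand, "translation": [tx, ty, tz], "turn": [rx, ry, rz]}, ...]. A call has 1 to 10 rows; each row shifts and turns the pose as measured when the row begins; what a row does not reach is not made up. A row lasts 1/12 s, in which the tool goes at most 41.7 mm and 7.16 degrees, less where a joint would pass 70% of its speed; a pose out of reach is approached as far as the arm can. A call with a gripper value outside its range is refused whole. The fingers move at their own pace and stop on an object; the grip force is fixed at half the most. Time passes only in rows, so rows that do not move let the fingers close. It gives the time, the measured TCP pose, the force and the opening at its end, in the units of the state.
- arm.state(): the state, without advancing time (a new reading comes with each control period).
- arm.get_image(name): name is "side" or "top" or "wrist"; returns a dict with "img" (480x640x3 uint8, red, green, blue), "depth" (480x640 float32, m along the optical axis (not along the pixel's ray), 0 where there is no reading), "K" (3x3 intrinsics, pixels), "R" (3x3) and "t" (3): a world point X has camera coordinates R X + t. Camera axes: x right, y down, z forward; pixel columns grow to the right and rows downward; lengths in m; the calibration is good to about 2 mm. A picture is of the moment at which its call begins.
- arm.sign_off(): hands the job in, once; it reports no verdict.
The state is a dict: "t": time; "q": joint angles; "qvel": joint speeds; "tau": joint torques, N m; "position": TCP position; "eef_rot": TCP orientation; "wrist_force": force on the tool from outside, world axes, zero at the start; "moment": the same for the moment, N m; "finger_gap": finger opening in m.
Only numpy, scipy, OpenCV 4.12 (cv2) and the standard library are available. Lean on these libraries where they do the work, as an engineer would, in place of code of your own. Each camera call takes 0.05 s, during which the arm holds its last target.

## Working session

There is one attempt and no reset: what is moved stays moved. The work goes in short steps, Python scripts to look and compute and a shell command to move; the robot and the scene stay as the last step left them, time stands still between calls to the robot, and variables do not carry over. Pictures are saved under pics/ and viewed, and the job is handed in when it is done.

```bash
mkdir -p pics; ls
python3 - <<'E'
from cell import arm
import cv2,numpy as np
print(arm.state())
for n in ["side","top","wrist"]:
    d=arm.get_image(n); cv2.imwrite(f"pics/{n}0.png",d["img"][:,:,::-1]); np.savez(f"pics/{n}0.npz",**d)
    print(n,d["K"].tolist(),(-d["R"].T@d["t"]).tolist(),d["R"].round(3).tolist())
E
```

```text
pics
{'t': 0.0, 'q': array([ 9.25502643e-01,  5.28457947e-01,  1.43388856e+00,  3.95744779e-06,
        1.18137365e+00, -1.78477859e-01]), 'qvel': array([ 6.46176117e-04, -5.68046220e-04, -6.71195058e-04,  3.31443153e-05,
        1.41666339e-03, -6.24058308e-04]), 'tau': array([ 3.82306353e-04, -4.40041637e+01, -1.76591045e+01,  6.34381687e-02,
        5.82315295e-02, -1.49504476e-04]), 'position': array([0.28082741, 0.55760244, 0.24358099]), 'eef_rot': array([-0.68724347,  0.68862099, -0.16385255,  0.16324792]), 'wrist_force': array([ 0.01197731, -1.08637738,  0.54811791]), 'moment': array([ 0.04487479, -0.04264426, -0.01612059]), 'finger_gap': 0.08706083443392036}
side [[441.07649034196163, 0.0, 321.9122097572217], [0.0, 441.07649034196163, 236.02848548294867], [0.0, 0.0, 1.0]] [0.3706629723953604, -0.7934445776773449, 0.6927130546107747] [[0.963, -0.267, -0.018], [-0.163, -0.533, -0.83], [0.212, 0.803, -0.558]]
top [[491.92084045301436, 0.0, 319.92519371898476], [0.0, 491.92084045301436, 236.20817995876521], [0.0, 0.0, 1.0]] [0.32539724108235757, -0.01550285773521413, 1.3909179706341617] [[-0.057, -0.998, -0.005], [-0.975, 0.056, -0.215], [0.215, -0.008, -0.977]]
wrist [[346.9557524821225, 0.0, 320.40459161816483], [0.0, 346.9557524821225, 237.48497155318844], [0.0, 0.0, 1.0]] [0.21729167279162745, 0.5903099249755358, 0.3839246513393055] [[0.45, 0.893, -0.002], [0.861, -0.433, 0.266], [0.237, -0.122, -0.964]]
```

View pics/top0.png

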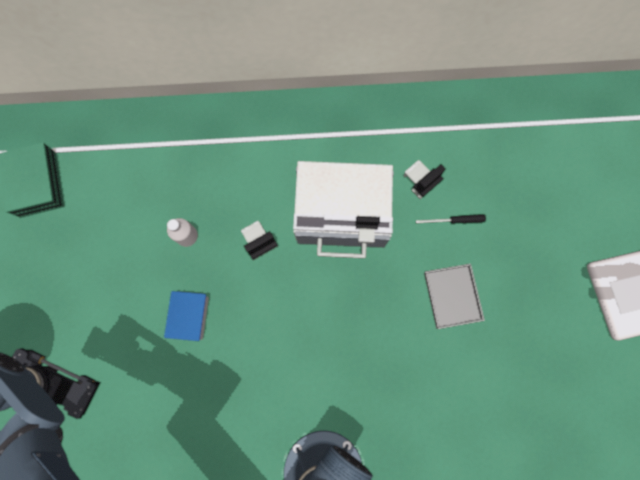

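View pics/side0.png

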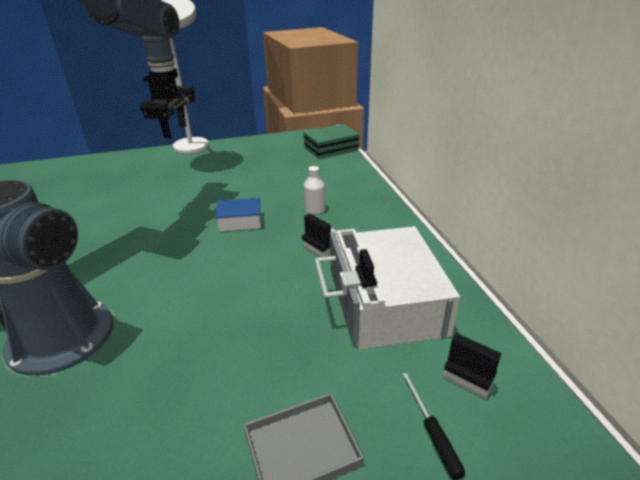

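View pics/wrist0.png

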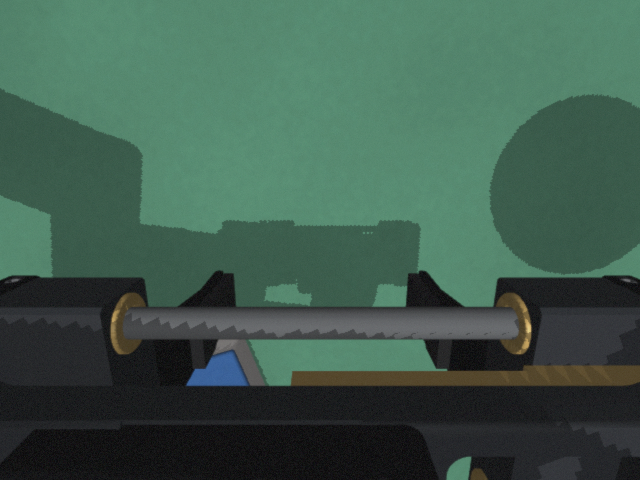

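The top view shows the cabinet at px (345,200), the lock on its track at (368,222), the handle at (342,255), the tray at (455,296), and two bench look-alikes at (259,240) and (427,180). Next I measure the poses.

```bash
cat > h.py <<'E'
import numpy as np,cv2
def load(n): return dict(np.load(f"pics/{n}.npz"))
def pts(d):
    K,R,t=d["K"],d["R"],d["t"]; v,u=np.mgrid[0:480,0:640]; z=d["depth"]
    P=np.stack([(u-K[0,2])/K[0,0]*z,(v-K[1,2])/K[1,1]*z,z],-1)
    W=(P-t)@R; W[z==0]=np.nan; return W
def ray(d,u,v,h):
    K,R,t=d["K"],d["R"],d["t"]; c=-R.T@t
    r=R.T@np.array([(u-K[0,2])/K[0,0],(v-K[1,2])/K[1,1],1.]); return c+r*(h-c[2])/r[2]
def proj(d,X):
    p=d["R"]@np.asarray(X)+d["t"]; p=d["K"]@p; return p[:2]/p[2]
E
python3 - <<'E'
from h import *
for n in ["top0","side0"]:
    d=load(n); W=pts(d); im=d["img"].astype(int)
    z=W[...,2]; x,y=W[...,0],W[...,1]
    reg=(x>0.3)&(x<0.85)&(abs(y)<0.3)
    m=reg&(abs(z-0.110)<0.006)&(im.min(2)>130)
    P=W[m][:,:2].astype(np.float32); print(n,"cab top z",np.median(z[m]),cv2.minAreaRect(P))
    # black things
    b=(im.max(2)<45)&reg
    nn,l,s,c=cv2.connectedComponentsWithStats(b.astype(np.uint8))
    for i in range(1,nn):
        if s[i,4]>40:
            q=W[l==i]; zz=np.percentile(q[:,2],[5,50,95]); print(" blk",c[i].round(0),s[i],zz.round(3),np.nanmedian(q,0).round(3),cv2.minAreaRect(q[:,:2].astype(np.float32)))
    # tray
    g=(np.ptp(im,2) if 0 else im.max(2)-im.min(2))
    tr=(x>0.25)&(x<0.6)&(y<-0.15)&(y>-0.5)&(g<30)&(z<0.06)
    nn,l,s,c=cv2.connectedComponentsWithStats(tr.astype(np.uint8)); i=1+s[1:,4].argmax()
    q=W[l==i]; print(" tray",c[i],np.percentile(q[:,2],[2,50,98]).round(4),cv2.minAreaRect(q[:,:2].astype(np.float32)))
d=load("top0"); c=d["img"][145:275,275:475,::-1]; cv2.imwrite("pics/topz.png",cv2.resize(c,None,fx=4,fy=4,interpolation=2))
d=load("side0"); c=d["img"][210:360,290:490,::-1]; cv2.imwrite("pics/sidez.png",cv2.resize(c,None,fx=4,fy=4,interpolation=2))
E
```

```text
top0 cab top z 0.11003752395447683 ((0.6824243664741516, -0.09114217758178711), (0.2644793391227722, 0.25581225752830505), 83.93072509765625)
 blk [366. 223.] [356 221  23   5  97] [0.145 0.166 0.182] [ 0.622 -0.145  0.166] ((0.6228706240653992, -0.1468815952539444), (0.05478307604789734, 0.004354061093181372), 83.10184478759766)
 blk [261. 246.] [248 237  27  18 148] [0.044 0.074 0.099] [0.597 0.135 0.074] ((0.5969671010971069, 0.1354796141386032), (0.0035552664194256067, 0.07642265409231186), 27.223388671875)
 tray [453.59312522 295.95755875] [-0.002   0.0048  0.0271] ((0.4389255940914154, -0.3916344940662384), (0.16493730247020721, 0.14300978183746338), 6.327744483947754)
side0 cab top z 0.1079495424735579 ((0.6966156363487244, -0.09508316218852997), (0.2637430727481842, 0.22268885374069214), 84.16560363769531)
 blk [317. 233.] [303 215  27  36 689] [0.036 0.067 0.097] [0.6   0.124 0.067] ((0.599079430103302, 0.1327393501996994), (0.033089399337768555, 0.08158193528652191), 27.05666732788086)
 blk [366. 270.] [357 251  19  36 434] [0.136 0.16  0.18 ] [ 0.622 -0.17   0.16 ] ((0.6276456713676453, -0.15382970869541168), (0.05903731286525726, 0.026497462764382362), 83.59864807128906)
 tray [303.45031346 442.43003868] [-0.0004  0.003   0.0241] ((0.4380616843700409, -0.3799087405204773), (0.16873393952846527, 0.15021012723445892), 6.626539707183838)
```

View pics/topz.png

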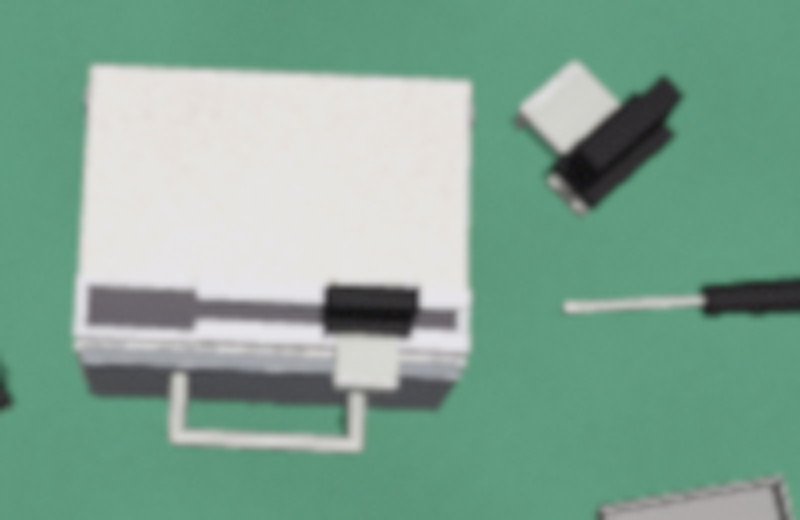

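View pics/sidez.png

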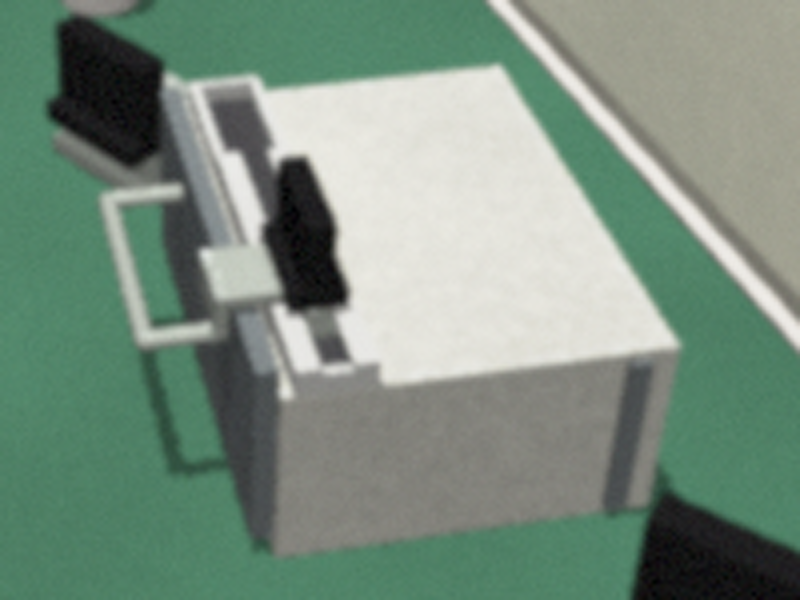

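```bash
python3 - <<'E'
from h import *
T=load("top0");S=load("side0")
f=lambda n,a,b:(275+a/4-.4,145+b/4-.4) if n=="t" else (290+a/4-.4,210+b/4-.4)
def show(n,nm,a,b,h):
    print(nm,ray(T if n=="t" else S,*f(n,a,b),h).round(4))
# refine top mask: depth-based white top region, fit back edge and sides
show("t","backL",90,66,.11);show("t","backR",471,82,.11)
show("s","backL",500,66,.11);show("s","backR",679,346,.11)
show("t","frontL track block",76,333,.122+0);show("t","frontR",467,352,.122)
show("t","slotL",90,287,.11);show("t","slot lips end (front)",196,328,.126);show("t","lips end back",196,290,.126)
show("t","handle L",174,438,.095);show("t","handle R",358,447,.095)
show("s","handle L",105,198,.095);show("s","handle R",145,342,.095)
show("s","bottom front",278,553,0)
for nm,a,b in [("finTL",328,287),("finTR",418,290)]: show("t",nm,a,b,.181)
for nm,a,b in [("fin a",285,160),("fin b",308,158),("fin c",334,225),("d",318,232)]: show("s",nm,a,b,.181)
t=lambda u,v,h:ray(T,u,v,h).round(4)
E
python3 - <<'E'
from h import *
T=load("top0")
c=T["img"][245:345,405:505,::-1]; cv2.imwrite("pics/trayz.png",cv2.resize(c,None,fx=6,fy=6,interpolation=2))
E
```

```text
backL [0.8224 0.0251 0.11  ]
backR [ 0.7954 -0.2361  0.11  ]
backL [0.8198 0.021  0.11  ]
backR [ 0.793  -0.2362  0.11  ]
frontL track block [0.631  0.0427 0.122 ]
frontR [ 0.6031 -0.2147  0.122 ]
slotL [0.6651 0.0325 0.11  ]
slot lips end (front) [ 0.6288 -0.0368  0.126 ]
lips end back [ 0.6547 -0.0383  0.126 ]
handle L [ 0.5616 -0.0182  0.095 ]
handle R [ 0.5484 -0.1406  0.095 ]
handle L [ 0.56  -0.019  0.095]
handle R [ 0.5484 -0.1422  0.095 ]
bottom front [ 0.5975 -0.213  -0.    ]
finTL [ 0.6375 -0.1211  0.181 ]
finTR [ 0.6322 -0.178   0.181 ]
fin a [ 0.6263 -0.126   0.181 ]
fin b [ 0.6378 -0.1278  0.181 ]
fin c [ 0.6307 -0.1822  0.181 ]
d [ 0.6216 -0.1851  0.181 ]
```

View pics/trayz.png

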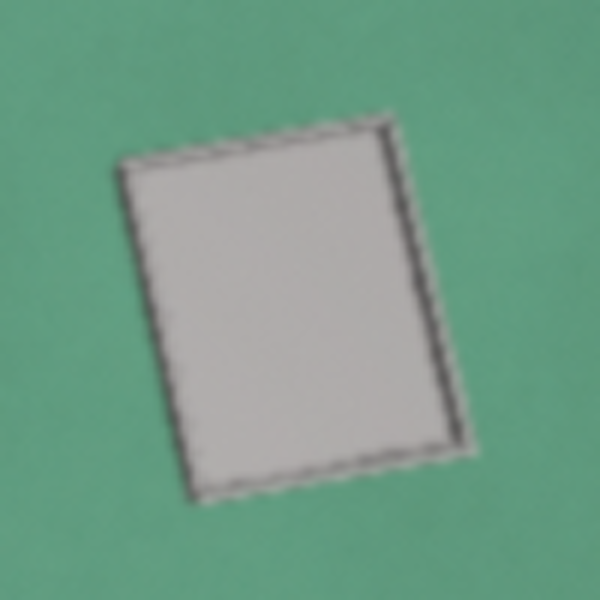

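```bash
python3 - <<'E'
from h import *
T=load("top0")
C=np.array([ray(T,405+a/6-.4,245+b/6-.4,.025) for a,b in [(122,162),(392,115),(474,455),(193,500)]]);print(C.round(4),C.mean(0))
e=C[0]-C[3]+C[1]-C[2];print("yaw",np.degrees(np.arctan2(e[1],e[0])))
E
python3 -m handwheel '[{"hand":100,"translation":[1.74,-3.55,0.05],"turn":[0,0,-3.5]},{"hand":100,"translation":[1.74,-3.55,0.05],"turn":[0,0,-3.5]},{"hand":100,"translation":[1.74,-3.55,0.05],"turn":[0,0,-3.5]},{"hand":100,"translation":[1.74,-3.55,0.05],"turn":[0,0,-3.5]},{"hand":100,"translation":[1.74,-3.55,0.05],"turn":[0,0,-3.5]},{"hand":100,"translation":[1.74,-3.55,0.05],"turn":[0,0,-3.5]},{"hand":100,"translation":[1.74,-3.55,0.05],"turn":[0,0,-3.5]},{"hand":100,"translation":[1.74,-3.55,0.05],"turn":[0,0,-3.5]},{"hand":100,"translation":[1.74,-3.55,0.05],"turn":[0,0,-3.5]},{"hand":100,"translation":[1.74,-3.55,0.05],"turn":[0,0,-3.5]}]'
```

```text
[[ 0.5075 -0.3138  0.025 ]
 [ 0.5223 -0.4419  0.025 ]
 [ 0.3642 -0.4601  0.025 ]
 [ 0.3514 -0.3301  0.025 ]] [ 0.43631782 -0.38647706  0.025     ]
yaw 6.254848739654505
t: 0.98
position: [0.4537, 0.1948, 0.2464]
eef_rot: [0.605, -0.604, 0.368, -0.366]
wrist_force: [0.4, 0.1, -0.1]
finger_gap: 0.0869
```

```bash
python3 -m handwheel '[{"hand":100,"translation":[1.75,-3.5,0.05],"turn":[0,0,-3.4]},{"hand":100,"translation":[1.75,-3.5,0.05],"turn":[0,0,-3.4]},{"hand":100,"translation":[1.75,-3.5,0.05],"turn":[0,0,-3.4]},{"hand":100,"translation":[1.75,-3.5,0.05],"turn":[0,0,-3.4]},{"hand":100,"translation":[1.75,-3.5,0.05],"turn":[0,0,-3.4]},{"hand":100,"translation":[1.75,-3.5,0.05],"turn":[0,0,-3.4]},{"hand":100,"translation":[1.75,-3.5,0.05],"turn":[0,0,-3.4]},{"hand":100,"translation":[1.75,-3.5,0.05],"turn":[0,0,-3.4]},{"hand":100,"translation":[1.75,-3.5,0.05],"turn":[0,0,-3.4]},{"hand":100,"translation":[0,0,0],"turn":[0,0,0]}]'
cat >> h.py <<'E'
from scipy.spatial.transform import Rotation as Rn
O=np.array([.6086,-.0858]);a=np.radians(-5.9);X=np.array([np.cos(a),np.sin(a)]);Y=np.array([-X[1],X[0]])
def report():
    from cell import arm
    s=arm.state(); w,x,y,z=s["eef_rot"]; R=Rn.from_quat([x,y,z,w]).as_matrix()
    p=s["position"]; d=p[:2]-O
    print("t",round(s["t"],2),"p",p.round(4),"cab",(d@X).round(4),(d@Y).round(4),"jaw yaw",np.degrees(np.arctan2(R[1,2],R[0,2])).round(2),"fingers",R[:,1].round(3),"F",s["wrist_force"].round(1),"gap",round(s["finger_gap"],4)); return s
def snap(n,tag):
    from cell import arm
    d=arm.get_image(n); cv2.imwrite(f"pics/{n}{tag}.png",d["img"][:,:,::-1]); np.savez(f"pics/{n}{tag}.npz",**d); return d
E
python3 -c "
from h import *
report();snap('wrist','1');snap('top','1')"
```

```text
t: 1.82
position: [0.6175, -0.1459, 0.2496]
eef_rot: [-0.477, 0.476, -0.522, 0.523]
wrist_force: [0.9, 0.5, 0.1]
finger_gap: 0.0871
t 1.82 p [ 0.6175 -0.1459  0.2496] cab 0.015 -0.0589 jaw yaw -5.27 fingers [ 0.002  0.001 -1.   ] F [0.9 0.5 0.1] gap 0.0871
```

View pics/wrist1.png

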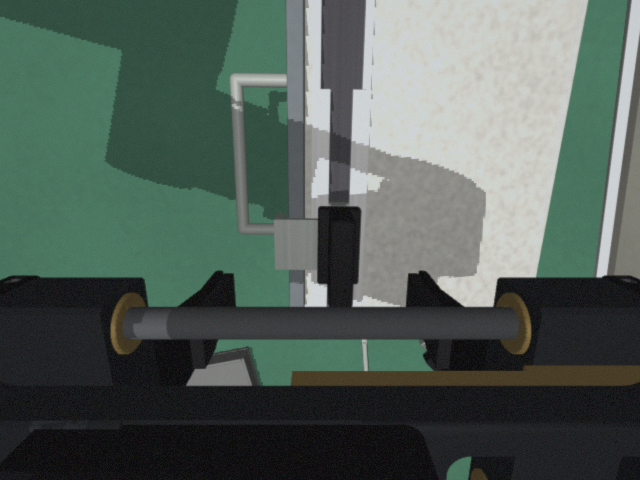

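The wrist view shows the fin and carriage at about px (318–360, 207–283), with the handle at left (235–290, 75–230).

```bash
python3 -c "
from h import *
d=load('wrist1');W=pts(d);im=d['img'];m=(im.max(2)<60)&(W[...,2]>.175)&(W[...,2]<.187)
v,u=np.nonzero(m);k=(v<300)&(v>195)&(u>300)&(u<380);v,u=v[k],u[k]
P=W[v,u];print(len(u),u.min(),u.max(),v.min(),v.max(),P.mean(0).round(4));r=cv2.minAreaRect(P[:,:2].astype(np.float32));print(r)
e=np.array(r[0])-O;print(e@X,e@Y)
# lip end and slot
for uv,h in [((330,90),.126),((353,90),.126),((330,200),.126),((349,200),.126)]:
  e=ray(d,*uv,h)[:2]-O;print(uv,(e@X).round(4),(e@Y).round(4))
c=im[60:310,220:420,::-1];cv2.imwrite('pics/wz.png',cv2.resize(c,None,fx=2.4,fy=2.4,interpolation=2))
"
```

```text
2013 329 355 219 299 [ 0.6326 -0.1465  0.1808]
((0.6326841115951538, -0.1481424868106842), (0.05366503819823265, 0.016083499416708946), 84.0628662109375)
0.03036487602035957 -0.059536580329544855
(330, 90) 0.0222 0.049
(353, 90) 0.0385 0.0492
(330, 200) 0.0237 -0.0292
(349, 200) 0.0382 -0.0291
```

View pics/wz.png

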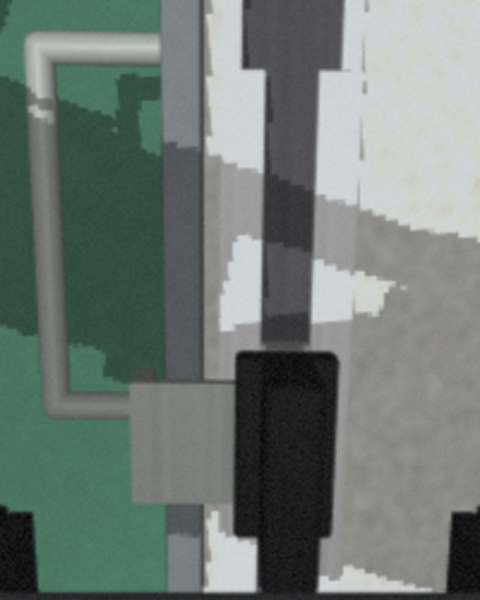

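```bash
python3 -m handwheel '[{"hand":100,"translation":[1.35,-0.56,0],"turn":[0,0,-0.6]},{"hand":100,"translation":[0,0,-2],"turn":[0,0,0]},{"hand":100,"translation":[0,0,-2],"turn":[0,0,0]}, {"hand":100,"translation":[0,0,0],"turn":[0,0,0]}]'
python3 -c "
from h import *
report();snap('wrist','2')"
```

```text
t: 2.25
position: [0.6251, -0.1404, 0.208]
eef_rot: [0.477, -0.476, 0.527, -0.518]
wrist_force: [-0.0, 0.2, -0.1]
finger_gap: 0.0871
t 2.25 p [ 0.6251 -0.1404  0.208 ] cab 0.022 -0.0526 jaw yaw -5.34 fingers [-0.007  0.01  -1.   ] F [-0.   0.2 -0.1] gap 0.0871
```

View pics/wrist2.png

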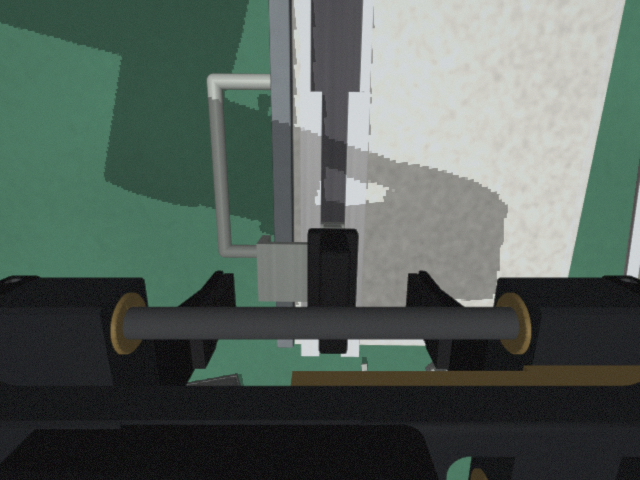

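The fin is at px (308–357, 230–300), not yet centred because the move lagged. I will correct the position and the small tilt while still above it.

```bash
python3 -m handwheel '[{"hand":100,"translation":[0.6,-1.1,0],"turn":[-0.6,-0.4,-0.5]},{"hand":100,"translation":[0,0,0],"turn":[0,0,0]}, {"hand":100,"translation":[0,0,0],"turn":[0,0,0]}]'
python3 -c "
from h import *
report();d=snap('wrist','3')
W=pts(d);im=d['img'];m=(im.max(2)<60)&(W[...,2]>.175)&(W[...,2]<.187)
v,u=np.nonzero(m);k=(v<308)&(v>195)&(u>290)&(u<400);P=W[v[k],u[k]]
r=cv2.minAreaRect(P[:,:2].astype(np.float32));print(r);e=np.array(r[0])-O;print(e@X,e@Y)
"
```

```text
t: 2.55
position: [0.6321, -0.1494, 0.2121]
eef_rot: [-0.475, 0.474, -0.523, 0.525]
wrist_force: [0.8, 0.5, 1.2]
finger_gap: 0.0868
t 2.55 p [ 0.6321 -0.1494  0.2121] cab 0.0299 -0.0608 jaw yaw -5.64 fingers [ 0.003 -0.002 -1.   ] F [0.8 0.5 1.2] gap 0.0868
((0.6333529949188232, -0.14222681522369385), (0.04206971451640129, 0.015833618119359016), 84.01068878173828)
0.030422129257509277 -0.05358348892317086
```

```bash
python3 -m handwheel '[{"hand":100,"translation":[0,-0.1,-1.5],"turn":[0,0,0]},{"hand":100,"translation":[0,0,-1.5],"turn":[0,0,0]},{"hand":100,"translation":[0,0,-1],"turn":[0,0,0]}, {"hand":100,"translation":[0,0,0],"turn":[0,0,0]}]'
python3 -c "
from h import *
report()"
```

```text
t: 2.93
position: [0.6349, -0.1514, 0.1763]
eef_rot: [-0.477, 0.473, -0.519, 0.529]
wrist_force: [-1.0, 0.6, 0.2]
finger_gap: 0.087
t 2.93 p [ 0.6349 -0.1514  0.1763] cab 0.0329 -0.0626 jaw yaw -5.61 fingers [ 0.013 -0.006 -1.   ] F [-1.   0.6  0.2] gap 0.087
```

```bash
python3 -m handwheel '[{"hand":100,"translation":[-0.25,0,-0.8],"turn":[0.35,0.75,0]},{"hand":100,"translation":[0,0,0],"turn":[0,0,0]},{"hand":100,"translation":[0,0,0],"turn":[0,0,0]}]'
python3 -c "
from h import *
report()"
```

```text
t: 3.18
position: [0.6328, -0.1516, 0.1689]
eef_rot: [-0.475, 0.475, -0.524, 0.524]
wrist_force: [0.3, -0.7, 0.8]
finger_gap: 0.0867
t 3.18 p [ 0.6328 -0.1516  0.1689] cab 0.0308 -0.063 jaw yaw -5.61 fingers [ 0.001 -0.    -1.   ] F [ 0.3 -0.7  0.8] gap 0.0867
```

Good. Now I close the hand.

```bash
python3 -m handwheel '[{"hand":0,"translation":[0,0,0],"turn":[0,0,0]},{"hand":0,"translation":[0,0,0],"turn":[0,0,0]},{"hand":0,"translation":[0,0,0],"turn":[0,0,0]},{"hand":0,"translation":[0,0,0],"turn":[0,0,0]},{"hand":0,"translation":[0,0,0],"turn":[0,0,0]},{"hand":0,"translation":[0,0,0],"turn":[0,0,0]},{"hand":0,"translation":[0,0,0],"turn":[0,0,0]},{"hand":0,"translation":[0,0,0],"turn":[0,0,0]}]'
python3 -c "
from h import *
report()"
```

```text
t: 3.85
position: [0.634, -0.1521, 0.1713]
eef_rot: [-0.476, 0.474, -0.522, 0.525]
wrist_force: [0.4, 0.1, 0.5]
finger_gap: 0.0417
t 3.85 p [ 0.634  -0.1521  0.1713] cab 0.0321 -0.0634 jaw yaw -5.61 fingers [ 0.004 -0.002 -1.   ] F [0.4 0.1 0.5] gap 0.0417
```

```bash
python3 -m handwheel '[{"hand":0,"translation":[-0.15,0,-0.2],"turn":[0,0,0]},{"hand":0,"translation":[0,0,0],"turn":[0,0,0]},{"hand":0,"translation":[0,0,0],"turn":[0,0,0]},{"hand":0,"translation":[0,0,0],"turn":[0,0,0]},{"hand":0,"translation":[0,0,0],"turn":[0,0,0]},{"hand":0,"translation":[0,0,0],"turn":[0,0,0]},{"hand":0,"translation":[0,0,0],"turn":[0,0,0]}]'
python3 -c "
from h import *
report()"
```

```text
t: 4.43
position: [0.632, -0.152, 0.169]
eef_rot: [-0.475, 0.474, -0.523, 0.525]
wrist_force: [-0.9, 0.0, -0.4]
finger_gap: 0.0159
t 4.43 p [ 0.632 -0.152  0.169] cab 0.0301 -0.0635 jaw yaw -5.61 fingers [ 0.003 -0.002 -1.   ] F [-0.9  0.  -0.4] gap 0.0159
```

```bash
python3 -m handwheel '[{"hand":0,"translation":[0,0,0],"turn":[0,0,0]},{"hand":0,"translation":[0,0,0],"turn":[0,0,0]},{"hand":0,"translation":[0.1,1,0],"turn":[0,0,0]},{"hand":0,"translation":[0.1,1,0],"turn":[0,0,0]},{"hand":0,"translation":[0.1,1,0],"turn":[0,0,0]},{"hand":0,"translation":[0.1,1,0],"turn":[0,0,0]}]'
python3 -c "
from h import *
report()"
```

```text
t: 4.93
position: [0.6364, -0.1114, 0.169]
eef_rot: [-0.475, 0.474, -0.523, 0.526]
wrist_force: [-0.4, 0.5, 0.2]
finger_gap: 0.0156
t 4.93 p [ 0.6364 -0.1114  0.169 ] cab 0.0303 -0.0226 jaw yaw -5.78 fingers [ 0.004 -0.003 -1.   ] F [-0.4  0.5  0.2] gap 0.0156
```

```bash
python3 -m handwheel '[{"hand":0,"translation":[0.12,1.2,0],"turn":[0,0,0]},{"hand":0,"translation":[0.12,1.2,0],"turn":[0,0,0]},{"hand":0,"translation":[0.12,1.2,0],"turn":[0,0,0]},{"hand":0,"translation":[0.12,1.2,0],"turn":[0,0,0]},{"hand":0,"translation":[0.12,1.2,0],"turn":[0,0,0]},{"hand":0,"translation":[0.12,1.2,0],"turn":[0,0,0]},{"hand":0,"translation":[0.1,1,0],"turn":[0,0,0]},{"hand":0,"translation":[0,0,0],"turn":[0,0,0]}]'
python3 -c "
from h import *
report();snap('side','4')"
```

```text
t: 5.6
position: [0.6449, -0.0145, 0.169]
eef_rot: [-0.476, 0.475, -0.522, 0.524]
wrist_force: [0.5, -0.2, -0.4]
finger_gap: 0.0156
t 5.6 p [ 0.6449 -0.0145  0.169 ] cab 0.0288 0.0747 jaw yaw -5.46 fingers [ 0.004 -0.001 -1.   ] F [ 0.5 -0.2 -0.4] gap 0.0156
```

View pics/side4.png

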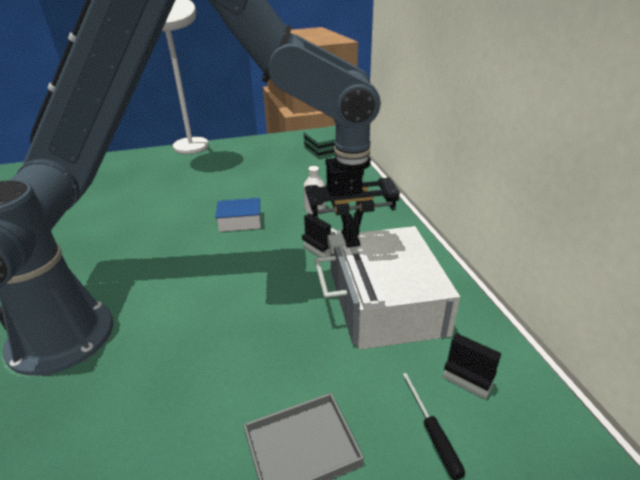

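The lock followed the gripper and is now near px (350,235), towards the open end. TCP y is 0.075 in the cabinet frame and the lock centre is about the same, so I move the remaining 17 mm or so.

```bash
python3 -m handwheel '[{"hand":0,"translation":[0.2,0.7,0],"turn":[0,0,0]},{"hand":0,"translation":[0.15,0.7,0],"turn":[0,0,0]},{"hand":0,"translation":[0,0.2,0],"turn":[0,0,0]},{"hand":0,"translation":[0,0,0],"turn":[0,0,0]}]'
python3 -c "
from h import *
report()"
```

```text
t: 5.98
position: [0.6485, 0.0008, 0.169]
eef_rot: [-0.475, 0.475, -0.522, 0.525]
wrist_force: [-0.6, -0.4, 0.5]
finger_gap: 0.0157
t 5.98 p [0.6485 0.0008 0.169 ] cab 0.0308 0.0903 jaw yaw -5.54 fingers [ 0.003 -0.003 -1.   ] F [-0.6 -0.4  0.5] gap 0.0157
```

```bash
python3 -m handwheel '[{"hand":0,"translation":[0,0,0.3],"turn":[0,0,0]},{"hand":0,"translation":[0,0,0.4],"turn":[0,0,0]},{"hand":0,"translation":[0,0,0.4],"turn":[0,0,0]},{"hand":0,"translation":[0,0,0],"turn":[0,0,0]}]'
python3 -c "
from h import *
report();snap('side','5')"
```

```text
t: 6.32
position: [0.6475, 0.0002, 0.1791]
eef_rot: [-0.474, 0.475, -0.524, 0.524]
wrist_force: [1.1, -0.1, -2.5]
finger_gap: 0.0154
t 6.32 p [6.475e-01 2.000e-04 1.791e-01] cab 0.0299 0.0896 jaw yaw -5.63 fingers [-0.    -0.002 -1.   ] F [ 1.1 -0.1 -2.5] gap 0.0154
```

```bash
python3 -m handwheel '[{"hand":0,"translation":[0,0,1],"turn":[0,0,0]},{"hand":0,"translation":[0,0,1.5],"turn":[0,0,0]},{"hand":0,"translation":[0,0,1.5],"turn":[0,0,0]},{"hand":0,"translation":[0,0,1.5],"turn":[0,0,0]},{"hand":0,"translation":[0,0,1.5],"turn":[0,0,0]},{"hand":0,"translation":[0,0,1],"turn":[0,0,0]},{"hand":0,"translation":[0,0,0.5],"turn":[0,0,0]},{"hand":0,"translation":[0,0,0],"turn":[0,0,0]}]'
python3 -c "
from h import *
report();snap('side','6');snap('wrist','6')"
```

```text
t: 7.03
position: [0.6454, -0.0006, 0.2696]
eef_rot: [0.473, -0.476, 0.525, -0.524]
wrist_force: [0.1, 0.1, -1.9]
finger_gap: 0.0158
t 7.03 p [ 6.454e-01 -6.000e-04  2.696e-01] cab 0.0278 0.0886 jaw yaw -5.73 fingers [-0.004 -0.001 -1.   ] F [ 0.1  0.1 -1.9] gap 0.0158
```

View pics/side6.png

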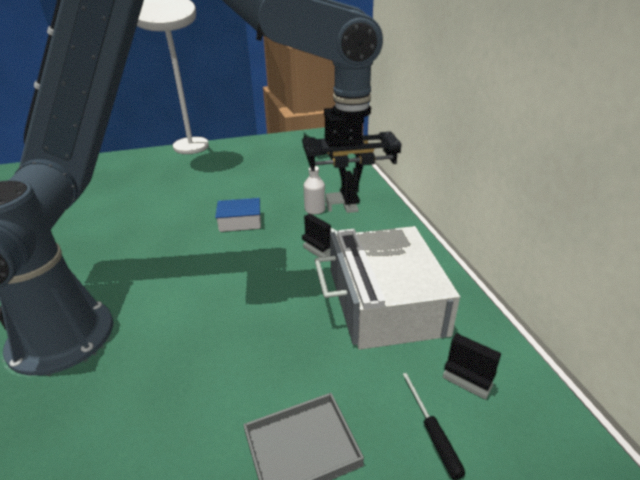

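View pics/wrist6.png

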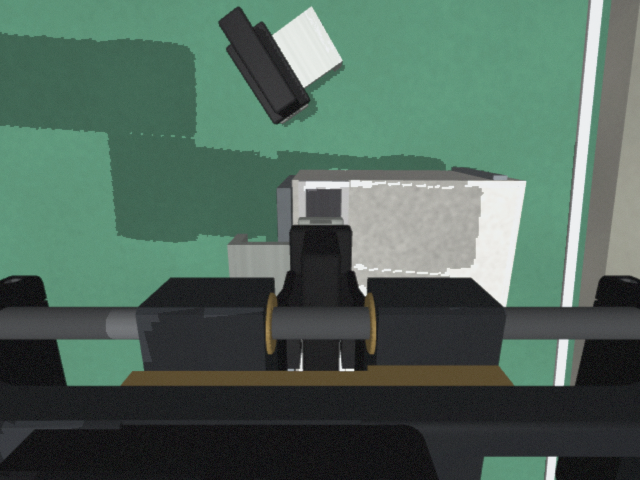

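The lock hangs upright in the jaws at px (350,190) in the side view, and the track is empty. I carry it to the tray.

```bash
python3 -m handwheel '[{"hand":0,"translation":[-0.5,-1,0],"turn":[0,0,0.6]},{"hand":0,"translation":[-1,-2,0],"turn":[0,0,0.6]},{"hand":0,"translation":[-1,-2,0],"turn":[0,0,0.6]},{"hand":0,"translation":[-1,-2,0],"turn":[0,0,0.6]},{"hand":0,"translation":[-1,-2,0],"turn":[0,0,0.6]},{"hand":0,"translation":[-1,-2,0],"turn":[0,0,0.6]},{"hand":0,"translation":[-1,-2,0],"turn":[0,0,0.6]},{"hand":0,"translation":[-1,-2,0],"turn":[0,0,0.6]},{"hand":0,"translation":[-1,-2,0],"turn":[0,0,0.6]},{"hand":0,"translation":[-1,-2,0],"turn":[0,0,0.6]}]'
python3 -c "
from h import *
report()"
```

```text
t: 7.97
position: [0.5407, -0.19, 0.2555]
eef_rot: [-0.5, 0.509, -0.504, 0.486]
wrist_force: [0.6, 0.1, -2.5]
finger_gap: 0.016
t 7.97 p [ 0.5407 -0.19    0.2555] cab -0.0569 -0.1106 jaw yaw 1.08 fingers [-0.027  0.009 -1.   ] F [ 0.6  0.1 -2.5] gap 0.016
```

```bash
python3 -m handwheel '[{"hand":0,"translation":[-0.9,-2,0.3],"turn":[-0.2,-0.3,0.5]},{"hand":0,"translation":[-0.9,-2,0.2],"turn":[-0.2,-0.3,0.5]},{"hand":0,"translation":[-0.9,-2,0.1],"turn":[-0.1,-0.3,0.5]},{"hand":0,"translation":[-0.9,-2,0.1],"turn":[0,-0.3,0.5]},{"hand":0,"translation":[-0.9,-2,0.1],"turn":[0,-0.3,0.5]},{"hand":0,"translation":[-0.9,-2,0.1],"turn":[0,-0.3,0.5]},{"hand":0,"translation":[-0.9,-2,0.1],"turn":[0,-0.2,0.5]},{"hand":0,"translation":[-0.9,-2,0.1],"turn":[0,-0.2,0.5]},{"hand":0,"translation":[-0.9,-2,0],"turn":[0,0,0.5]},{"hand":0,"translation":[0,0,0],"turn":[0,0,0]}]'
python3 -c "
from h import *
report()"
```

```text
t: 8.8
position: [0.4474, -0.3781, 0.2546]
eef_rot: [0.526, -0.522, 0.48, -0.47]
wrist_force: [1.3, -0.4, -1.5]
finger_gap: 0.0158
t 8.8 p [ 0.4474 -0.3781  0.2546] cab -0.1303 -0.3073 jaw yaw 5.61 fingers [-0.006  0.012 -1.   ] F [ 1.3 -0.4 -1.5] gap 0.0158
```

```bash
python3 -m handwheel '[{"hand":0,"translation":[0.3,-0.9,-1],"turn":[-0.7,-0.3,0.5]},{"hand":0,"translation":[0,0,-2],"turn":[0,0,0]},{"hand":0,"translation":[0,0,-2],"turn":[0,0,0]},{"hand":0,"translation":[0,0,-2],"turn":[0,0,0]},{"hand":0,"translation":[0,0,-2],"turn":[0,0,0]},{"hand":0,"translation":[0,0,-2],"turn":[0,0,0]},{"hand":0,"translation":[0,0,-1.5],"turn":[0,0,0]},{"hand":0,"translation":[0,0,-0.5],"turn":[0,0,0]},{"hand":0,"translation":[0,0,0],"turn":[0,0,0]}]'
python3 -c "
from h import *
report();snap('side','7')
snap('top','7')"
```

```text
t: 9.55
position: [0.4471, -0.384, 0.1123]
eef_rot: [0.526, -0.524, 0.479, -0.469]
wrist_force: [-0.7, -0.7, -2.2]
finger_gap: 0.0158
t 9.55 p [ 0.4471 -0.384   0.1123] cab -0.1299 -0.3132 jaw yaw 5.81 fingers [-0.008  0.011 -1.   ] F [-0.7 -0.7 -2.2] gap 0.0158
```

View pics/side7.png

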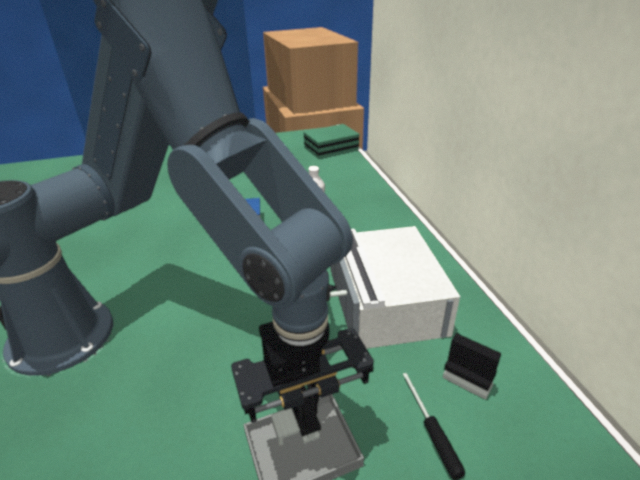

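View pics/top7.png

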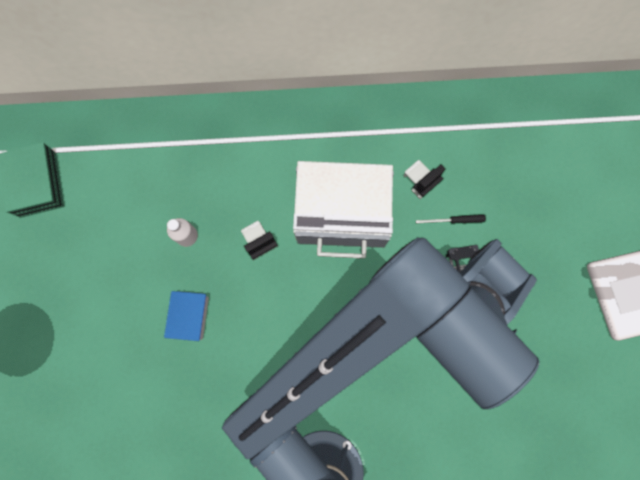

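The lock is above the tray at px (300,420) in the side view. I correct the tilt and lower it.

```bash
python3 -m handwheel '[{"hand":0,"translation":[0.3,-0.3,-0.5],"turn":[-0.6,-0.4,0.2]},{"hand":0,"translation":[0,0,-1],"turn":[0,0,0]},{"hand":0,"translation":[0,0,-1],"turn":[0,0,0]},{"hand":0,"translation":[0,0,-0.7],"turn":[0,0,0]},{"hand":0,"translation":[0,0,0],"turn":[0,0,0]}]'
python3 -c "
from h import *
report()"
```

```text
t: 10.07
position: [0.4535, -0.3905, 0.0833]
eef_rot: [-0.525, 0.527, -0.468, 0.478]
wrist_force: [0.2, 0.3, -1.3]
finger_gap: 0.0157
t 10.07 p [ 0.4535 -0.3905  0.0833] cab -0.123 -0.319 jaw yaw 6.06 fingers [ 0.008 -0.011 -1.   ] F [ 0.2  0.3 -1.3] gap 0.0157
```

```bash
python3 -m handwheel '[{"hand":0,"translation":[-0.1,0.1,-0.8],"turn":[0.4,0.3,0]},{"hand":0,"translation":[0,0,-0.3],"turn":[0,0,0]},{"hand":0,"translation":[0,0,0],"turn":[0,0,0]}]'
python3 -c "
from h import *
report()"
python3 -m handwheel '[{"hand":0,"translation":[0,0,0],"turn":[0,0,0]}]'
python3 -c "
from h import *
report()"
```

```text
t: 10.32
position: [0.4524, -0.3894, 0.0708]
eef_rot: [-0.526, 0.526, -0.472, 0.474]
wrist_force: [0.1, -0.7, -2.2]
finger_gap: 0.016
t 10.32 p [ 0.4524 -0.3894  0.0708] cab -0.1242 -0.3181 jaw yaw 6.04 fingers [ 0.002 -0.002 -1.   ] F [ 0.1 -0.7 -2.2] gap 0.016
t: 10.4
position: [0.4522, -0.3893, 0.0704]
eef_rot: [-0.526, 0.526, -0.472, 0.474]
wrist_force: [-0.0, -1.3, -2.9]
finger_gap: 0.0157
t 10.4 p [ 0.4522 -0.3893  0.0704] cab -0.1243 -0.318 jaw yaw 6.04 fingers [ 0.002 -0.002 -1.   ] F [-0.  -1.3 -2.9] gap 0.0157
```

Upright, about 7 mm above the floor. I lower it in small steps until contact.

```bash
for i in 1; do python3 -m handwheel '[{"hand":0,"translation":[0,0,-0.4],"turn":[0,0,0]},{"hand":0,"translation":[0,0,0],"turn":[0,0,0]}]'; python3 -c "
from h import *
report()"
python3 -m handwheel '[{"hand":0,"translation":[0,0,-0.2],"turn":[0,0,0]},{"hand":0,"translation":[0,0,0],"turn":[0,0,0]}]'; python3 -c "
from h import *
report()"; done
```

```text
t: 10.57
position: [0.4524, -0.3895, 0.0664]
eef_rot: [-0.525, 0.526, -0.472, 0.474]
wrist_force: [-0.1, -0.4, -2.6]
finger_gap: 0.0157
t 10.57 p [ 0.4524 -0.3895  0.0664] cab -0.1242 -0.3182 jaw yaw 6.04 fingers [ 0.002 -0.002 -1.   ] F [-0.1 -0.4 -2.6] gap 0.0157
t: 10.73
position: [0.4525, -0.3897, 0.0644]
eef_rot: [-0.525, 0.526, -0.472, 0.474]
wrist_force: [-0.1, -0.1, -1.8]
finger_gap: 0.0157
t 10.73 p [ 0.4525 -0.3897  0.0644] cab -0.124 -0.3183 jaw yaw 6.04 fingers [ 0.002 -0.003 -1.   ] F [-0.1 -0.1 -1.8] gap 0.0157
```

```bash
python3 -m handwheel '[{"hand":0,"translation":[0,0,-0.15],"turn":[0,0,0]},{"hand":0,"translation":[0,0,0],"turn":[0,0,0]}]'; python3 -m handwheel '[{"hand":0,"translation":[0,0,-0.1],"turn":[0,0,0]},{"hand":0,"translation":[0,0,0],"turn":[0,0,0]}]'; python3 -c "
from h import *
report()"
```

```text
t: 10.9
position: [0.4528, -0.3902, 0.0632]
eef_rot: [-0.525, 0.526, -0.471, 0.475]
wrist_force: [-0.9, 0.6, -1.6]
finger_gap: 0.0157
t: 11.07
position: [0.4531, -0.3904, 0.0632]
eef_rot: [-0.525, 0.526, -0.471, 0.475]
wrist_force: [-0.3, 0.1, -3.2]
finger_gap: 0.0158
t 11.07 p [ 0.4531 -0.3904  0.0632] cab -0.1234 -0.319 jaw yaw 6.04 fingers [ 0.004 -0.005 -1.   ] F [-0.3  0.1 -3.2] gap 0.0158
```

```bash
python3 -m handwheel '[{"hand":0,"translation":[0,0,-0.15],"turn":[0.2,0.2,0]},{"hand":0,"translation":[0,0,0],"turn":[0,0,0]}]'; python3 -m handwheel '[{"hand":0,"translation":[0,0,-0.15],"turn":[0,0,0]},{"hand":0,"translation":[0,0,0],"turn":[0,0,0]}]'; python3 -c "
from h import *
report()"
```

```text
t: 11.23
position: [0.4535, -0.3909, 0.0633]
eef_rot: [-0.525, 0.526, -0.472, 0.474]
wrist_force: [0.2, -0.8, -2.1]
finger_gap: 0.0159
t: 11.4
position: [0.4538, -0.3913, 0.0632]
eef_rot: [-0.525, 0.526, -0.472, 0.474]
wrist_force: [-0.4, 0.3, -3.0]
finger_gap: 0.0158
t 11.4 p [ 0.4538 -0.3913  0.0632] cab -0.1226 -0.3198 jaw yaw 6.05 fingers [ 0.002 -0.003 -1.   ] F [-0.4  0.3 -3. ] gap 0.0158
```

```bash
python3 -c "
from h import *
s=report();print(s['q'].round(3),s['tau'].round(1));snap('side','8');snap('wrist','8')
d=load('side8');c=d['img'][360:480,220:400,::-1];cv2.imwrite('pics/s8z.png',cv2.resize(c,None,fx=4,fy=4,interpolation=2))"
```

```text
t 11.4 p [ 0.4538 -0.3913  0.0632] cab -0.1226 -0.3198 jaw yaw 6.05 fingers [ 0.002 -0.003 -1.   ] F [-0.4  0.3 -3. ] gap 0.0158
[-8.980e-01  7.420e-01  1.631e+00 -1.000e-03  7.650e-01 -1.002e+00] [ -0.  -47.6 -11.   -0.    0.1  -0. ]
```

View pics/s8z.png

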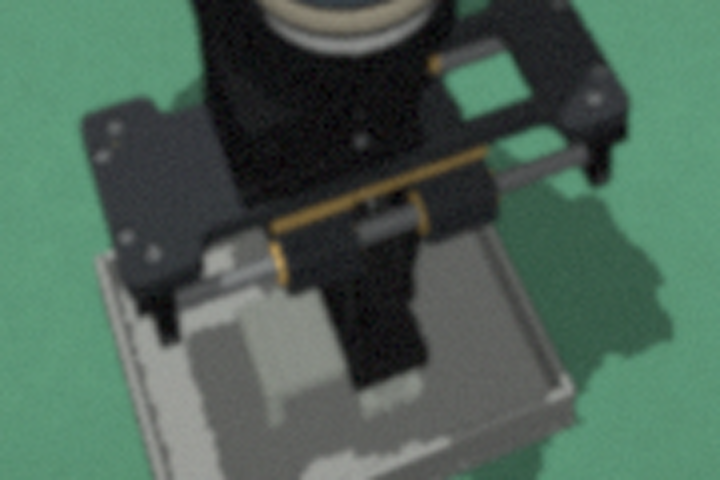

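View pics/wrist8.png

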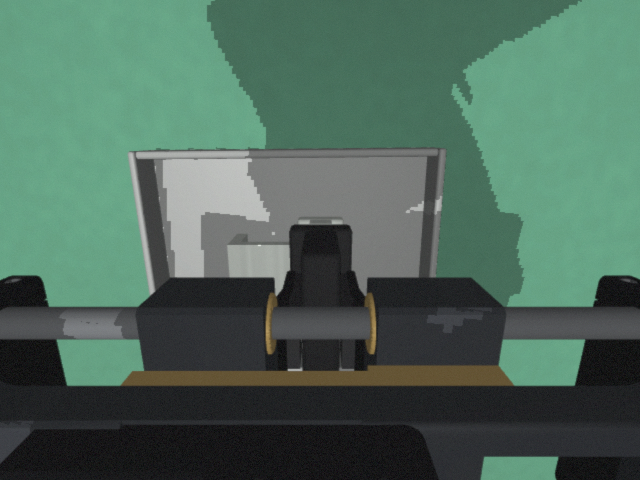

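```bash
python3 -m handwheel '[{"hand":0,"translation":[-0.1,0.1,-0.4],"turn":[0,0,0]}]'; python3 -m handwheel '[{"hand":0,"translation":[0,0,0],"turn":[0,0,0]}]'; python3 -c "
from h import *
report()"
```

```text
t: 11.58
position: [0.4539, -0.3915, 0.0627]
eef_rot: [-0.525, 0.526, -0.47, 0.475]
wrist_force: [-5.2, 5.6, 46.5]
finger_gap: 0.0162
t: 11.67
position: [0.4542, -0.3919, 0.0641]
eef_rot: [-0.525, 0.527, -0.47, 0.476]
wrist_force: [0.2, 0.0, -2.4]
finger_gap: 0.0156
t 11.67 p [ 0.4542 -0.3919  0.0641] cab -0.1221 -0.3203 jaw yaw 6.07 fingers [ 0.005 -0.008 -1.   ] F [ 0.2  0.  -2.4] gap 0.0156
```

Contact is confirmed: the floor is reached at TCP z ≈ 0.063. I level the tool, settle onto the floor and release.

```bash
python3 -m handwheel '[{"hand":0,"translation":[0,0,0],"turn":[0.4,0.3,0]}]'
python3 -m handwheel '[{"hand":0,"translation":[0,0,-0.08],"turn":[0,0,0]}]'
python3 -m handwheel '[{"hand":25,"translation":[0,0,-0.05],"turn":[0,0,0]},{"hand":40,"translation":[0,0,0],"turn":[0,0,0]},{"hand":40,"translation":[0,0,0],"turn":[0,0,0]},{"hand":40,"translation":[0,0,0],"turn":[0,0,0]},{"hand":40,"translation":[0,0,0],"turn":[0,0,0]}]'
python3 -c "
from h import *
report()"
```

```text
t: 11.75
position: [0.4543, -0.3919, 0.0646]
eef_rot: [-0.526, 0.526, -0.472, 0.473]
wrist_force: [-0.8, -0.1, -3.4]
finger_gap: 0.0154
t: 11.83
position: [0.4546, -0.3922, 0.0638]
eef_rot: [-0.526, 0.526, -0.472, 0.473]
wrist_force: [0.2, 0.1, -2.5]
finger_gap: 0.0159
t: 12.25
position: [0.4542, -0.3919, 0.0609]
eef_rot: [-0.526, 0.526, -0.473, 0.472]
wrist_force: [-0.7, -0.1, -0.1]
finger_gap: 0.0334
t 12.25 p [ 0.4542 -0.3919  0.0609] cab -0.1221 -0.3204 jaw yaw 6.06 fingers [-0.001  0.001 -1.   ] F [-0.7 -0.1 -0.1] gap 0.0334
```

```bash
python3 -m handwheel '[{"hand":60,"translation":[0,0,0.5],"turn":[0,0,0]},{"hand":60,"translation":[0,0,1],"turn":[0,0,0]},{"hand":60,"translation":[0,0,1.5],"turn":[0,0,0]},{"hand":60,"translation":[0,0,2],"turn":[0,0,0]},{"hand":60,"translation":[0,0,3],"turn":[0,0,0]},{"hand":60,"translation":[0,0,3],"turn":[0,0,0]},{"hand":60,"translation":[0,0,3],"turn":[0,0,0]},{"hand":60,"translation":[0,0,3],"turn":[0,0,0]},{"hand":60,"translation":[0,0,1],"turn":[0,0,0]},{"hand":60,"translation":[0,0,0],"turn":[0,0,0]}]'
python3 -c "
from h import *
report();snap('side','9');snap('wrist','9')"
```

```text
t: 13.08
position: [0.4522, -0.3894, 0.2548]
eef_rot: [-0.526, 0.526, -0.473, 0.472]
wrist_force: [-0.5, -1.2, 0.0]
finger_gap: 0.0521
t 13.08 p [ 0.4522 -0.3894  0.2548] cab -0.1244 -0.3181 jaw yaw 6.06 fingers [-0.001  0.001 -1.   ] F [-0.5 -1.2  0. ] gap 0.0521
```

View pics/side9.png

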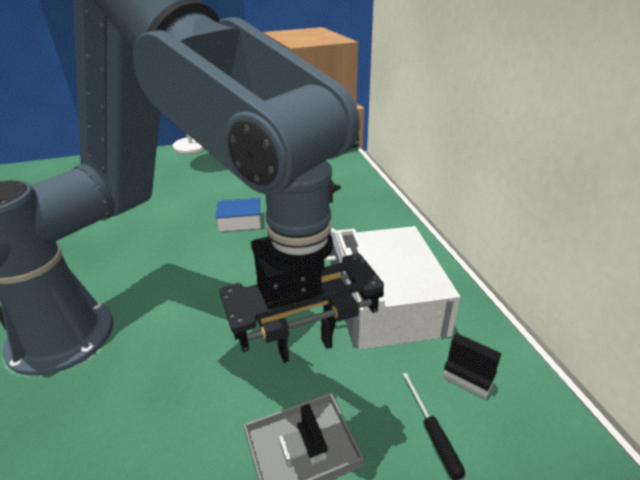

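View pics/wrist9.png

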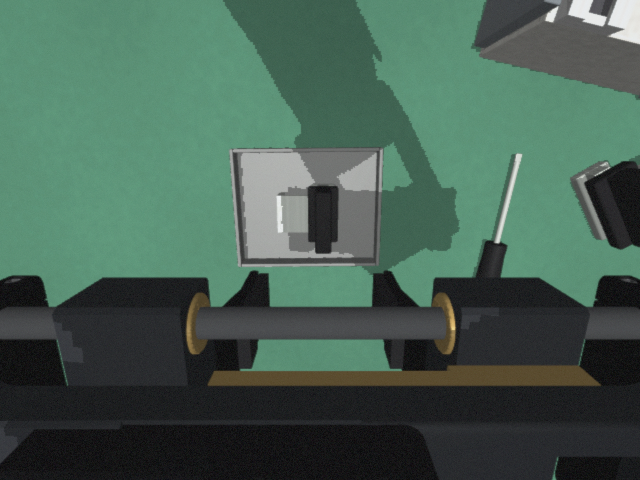

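The lock stands upright in the tray (wrist px (322,218), side px (312,430)). Next is the handle.

```bash
python3 -m handwheel '[{"hand":45,"translation":[0.6,1.7,0],"turn":[0,0,-1.2]},{"hand":45,"translation":[1.1,3.3,0.1],"turn":[0,0,-1.3]},{"hand":45,"translation":[1.1,3.3,0.1],"turn":[0,0,-1.3]},{"hand":45,"translation":[1.1,3.3,0.1],"turn":[0,0,-1.3]},{"hand":45,"translation":[1.1,3.3,0.1],"turn":[0,0,-1.3]},{"hand":45,"translation":[1.1,3.3,0.1],"turn":[0,0,-1.3]},{"hand":45,"translation":[1.1,3.3,0.1],"turn":[0,0,-1.3]},{"hand":45,"translation":[1.1,3.3,0],"turn":[0,0,-1.3]},{"hand":45,"translation":[0.8,2,0],"turn":[0,0,-1.3]},{"hand":45,"translation":[0,0,0],"turn":[0,0,0]}]'
python3 -c "
from h import *
report()"
```

```text
t: 14.02
position: [0.5345, -0.1068, 0.2421]
eef_rot: [0.468, -0.472, 0.541, -0.515]
wrist_force: [0.1, 0.7, -0.5]
finger_gap: 0.0392
t 14.02 p [ 0.5345 -0.1068  0.2421] cab -0.0715 -0.0285 jaw yaw -6.63 fingers [-0.029  0.023 -0.999] F [ 0.1  0.7 -0.5] gap 0.0392
```

```bash
python3 -m handwheel '[{"hand":45,"translation":[1.3,1.5,0],"turn":[-0.7,-0.8,0.4]},{"hand":45,"translation":[1,1.1,0],"turn":[-0.6,-0.8,0.3]},{"hand":45,"translation":[0,0,0],"turn":[0,0,0]},{"hand":45,"translation":[0,0,0],"turn":[0,0,0]}]'
python3 -c "
from h import *
report();snap('wrist','10')"
```

```text
t: 14.35
position: [0.5541, -0.0791, 0.2358]
eef_rot: [0.471, -0.478, 0.528, -0.52]
wrist_force: [0.0, 0.2, -0.1]
finger_gap: 0.0392
t 14.35 p [ 0.5541 -0.0791  0.2358] cab -0.0549 0.0011 jaw yaw -5.65 fingers [-0.014  0.002 -1.   ] F [ 0.   0.2 -0.1] gap 0.0392
```

View pics/wrist10.png

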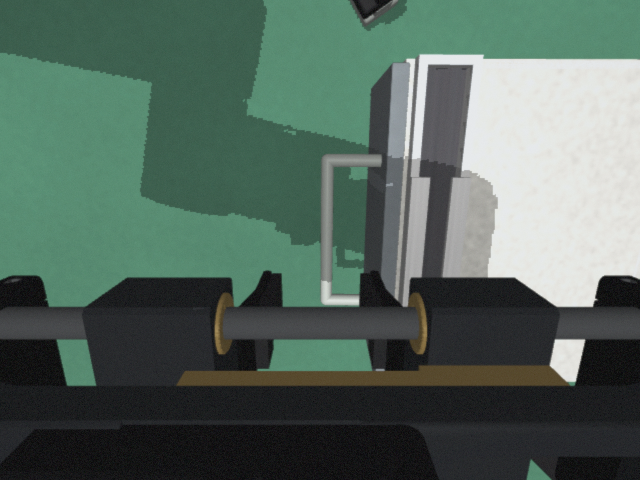

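```bash
python3 -c "
from h import *
d=load('wrist10');W=pts(d);z=W[...,2]
m=(z>.085)&(z<.106);m[:,:310]=0;m[:,345:]=0;m[275:]=0
for v in (180,200,220,240,260):
  u=np.nonzero(m[v])[0]
  if len(u):
    e=ray(d,u.mean(),v,.095)[:2]-O;print(v,u.min(),u.max(),(e@X).round(4),(e@Y).round(4))
for uv in ((327,160),(327,299)):
  e=ray(d,*uv,.095)[:2]-O;print((e@X).round(4),(e@Y).round(4))
"
```

```text
180 321 333 -0.0504 0.044
200 321 332 -0.0507 0.0278
220 321 332 -0.0505 0.0111
240 321 332 -0.0504 -0.0062
260 321 331 -0.0507 -0.024
-0.0506 0.0597
-0.0495 -0.0604
```

```bash
python3 -m handwheel '[{"hand":45,"translation":[0.4,-0.1,0],"turn":[-0.1,-0.8,-0.2]},{"hand":45,"translation":[0,0,-2],"turn":[0,0,0]},{"hand":45,"translation":[0,0,-2],"turn":[0,0,0]},{"hand":45,"translation":[0,0,-2],"turn":[0,0,0]},{"hand":45,"translation":[0,0,-1.5],"turn":[0,0,0]},{"hand":45,"translation":[0,0,-0.5],"turn":[0,0,0]},{"hand":45,"translation":[0,0,0],"turn":[0,0,0]}]'
python3 -c "
from h import *
report()"
```

```text
t: 14.98
position: [0.5569, -0.0897, 0.1531]
eef_rot: [-0.471, 0.47, -0.526, 0.529]
wrist_force: [0.7, 0.5, 1.5]
finger_gap: 0.0392
t 14.98 p [ 0.5569 -0.0897  0.1531] cab -0.051 -0.0092 jaw yaw -6.51 fingers [ 0.004 -0.003 -1.   ] F [0.7 0.5 1.5] gap 0.0392
```

```bash
python3 -m handwheel '[{"hand":45,"translation":[0.1,0.7,0],"turn":[0,0,0.6]},{"hand":45,"translation":[0,0,0],"turn":[0.2,0.2,0]},{"hand":45,"translation":[0,0,-1],"turn":[0,0,0]},{"hand":45,"translation":[0,0,-1],"turn":[0,0,0]},{"hand":45,"translation":[0,0,0],"turn":[0,0,0]}]'
python3 -c "
from h import *
report()"
```

```text
t: 15.4
position: [0.56, -0.0845, 0.1349]
eef_rot: [-0.475, 0.472, -0.523, 0.527]
wrist_force: [-0.2, 0.2, -0.5]
finger_gap: 0.039
t 15.4 p [ 0.56   -0.0845  0.1349] cab -0.0485 -0.0037 jaw yaw -5.98 fingers [ 0.007 -0.002 -1.   ] F [-0.2  0.2 -0.5] gap 0.039
```

```bash
python3 -m handwheel '[{"hand":45,"translation":[-0.2,0,-0.5],"turn":[0.1,0.4,0]},{"hand":45,"translation":[0,0,-1],"turn":[0,0,0]},{"hand":45,"translation":[0,0,-1],"turn":[0,0,0]},{"hand":45,"translation":[0,0,-0.4],"turn":[0,0,0]},{"hand":45,"translation":[0,0,0],"turn":[0,0,0]}]'
python3 -c "
from h import *
report()"
```

```text
t: 15.82
position: [0.5578, -0.0842, 0.1026]
eef_rot: [0.473, -0.474, 0.526, -0.525]
wrist_force: [-0.5, 0.0, -0.3]
finger_gap: 0.0392
t 15.82 p [ 0.5578 -0.0842  0.1026] cab -0.0507 -0.0036 jaw yaw -5.94 fingers [-0.001  0.    -1.   ] F [-0.5  0.  -0.3] gap 0.0392
```

```bash
python3 -m handwheel '[{"hand":0,"translation":[0,0,0],"turn":[0,0,0]},{"hand":0,"translation":[0,0,0],"turn":[0,0,0]},{"hand":0,"translation":[0,0,0],"turn":[0,0,0]},{"hand":0,"translation":[0,0,0],"turn":[0,0,0]},{"hand":0,"translation":[0,0,0],"turn":[0,0,0]},{"hand":0,"translation":[0,0,0],"turn":[0,0,0]},{"hand":0,"translation":[0,0,0],"turn":[0,0,0]},{"hand":0,"translation":[0,0,0],"turn":[0,0,0]}]'
python3 -c "
from h import *
report()"
```

```text
t: 16.48
position: [0.5565, -0.084, 0.1021]
eef_rot: [0.473, -0.474, 0.526, -0.524]
wrist_force: [0.5, -0.5, -1.0]
finger_gap: 0.0086
t 16.48 p [ 0.5565 -0.084   0.1021] cab -0.052 -0.0035 jaw yaw -5.91 fingers [-0.004  0.001 -1.   ] F [ 0.5 -0.5 -1. ] gap 0.0086
```

```bash
python3 -m handwheel '[{"hand":0,"translation":[0,0,0],"turn":[0,0,0]},{"hand":0,"translation":[-0.6,0.06,0],"turn":[0,0,0]},{"hand":0,"translation":[-1,0.1,0],"turn":[0,0,0]},{"hand":0,"translation":[-1,0.1,0],"turn":[0,0,0]},{"hand":0,"translation":[-1,0.1,0],"turn":[0,0,0]}]'
python3 -c "
from h import *
report()"
```

```text
t: 16.9
position: [0.5249, -0.0807, 0.1022]
eef_rot: [-0.476, 0.471, -0.523, 0.528]
wrist_force: [3.0, 1.0, -4.8]
finger_gap: 0.0091
t 16.9 p [ 0.5249 -0.0807  0.1022] cab -0.0838 -0.0035 jaw yaw -5.97 fingers [ 0.01  -0.001 -1.   ] F [ 3.   1.  -4.8] gap 0.0091
```

```bash
python3 -m handwheel '[{"hand":0,"translation":[-1,0.1,0],"turn":[0,0.2,0]},{"hand":0,"translation":[-1,0.1,0],"turn":[0,0.2,0]},{"hand":0,"translation":[-1,0.1,0],"turn":[0,0,0]},{"hand":0,"translation":[-1,0.1,0],"turn":[0,0,0]},{"hand":0,"translation":[-1,0.1,0],"turn":[0,0,0]},{"hand":0,"translation":[-1,0.1,0],"turn":[0,0,0]},{"hand":0,"translation":[-1,0.1,0],"turn":[0,0,0]}]'
python3 -c "
from h import *
report()"
```

```text
t: 17.48
position: [0.4485, -0.0727, 0.1022]
eef_rot: [-0.475, 0.472, -0.523, 0.528]
wrist_force: [4.5, 0.2, -8.1]
finger_gap: 0.0091
t 17.48 p [ 0.4485 -0.0727  0.1022] cab -0.1606 -0.0034 jaw yaw -6.01 fingers [ 0.008 -0.002 -1.   ] F [ 4.5  0.2 -8.1] gap 0.0091
```

```bash
python3 -m handwheel '[{"hand":0,"translation":[-0.4,0.04,0],"turn":[0,0.2,0]},{"hand":0,"translation":[-0.3,0.03,0],"turn":[0,0,0]}]'
python3 -m handwheel '[{"hand":0,"translation":[-0.2,0.02,0],"turn":[0,0,0]}]'
python3 -m handwheel '[{"hand":0,"translation":[-0.2,0.02,0],"turn":[0,0,0]}]'
python3 -m handwheel '[{"hand":0,"translation":[-0.2,0.02,0],"turn":[0,0,0]}]'
python3 -c "
from h import *
report()"
```

```text
t: 17.65
position: [0.4382, -0.0716, 0.1022]
eef_rot: [-0.473, 0.473, -0.525, 0.526]
wrist_force: [2.5, 1.7, -8.1]
finger_gap: 0.0087
t: 17.73
position: [0.4371, -0.0716, 0.1022]
eef_rot: [-0.473, 0.472, -0.524, 0.528]
wrist_force: [9.8, 4.6, -13.3]
finger_gap: 0.0088
t: 17.82
position: [0.437, -0.0716, 0.1022]
eef_rot: [-0.474, 0.47, -0.523, 0.529]
wrist_force: [9.6, 5.1, -14.0]
finger_gap: 0.009
t: 17.9
position: [0.4371, -0.0716, 0.1022]
eef_rot: [-0.475, 0.469, -0.522, 0.531]
wrist_force: [7.7, 3.4, -10.4]
finger_gap: 0.0086
t 17.9 p [ 0.4371 -0.0716  0.1022] cab -0.1721 -0.0035 jaw yaw -6.26 fingers [ 0.014 -0.004 -1.   ] F [  7.7   3.4 -10.4] gap 0.0086
```

The stop is reached: 120 mm of travel and the force has risen. I release and retreat upward.

```bash
python3 -m handwheel '[{"hand":45,"translation":[0,0,0],"turn":[0,0.2,0]},{"hand":45,"translation":[0,0,0],"turn":[0,0,0]},{"hand":45,"translation":[0,0,0],"turn":[0,0,0]},{"hand":45,"translation":[0,0,0],"turn":[0,0,0]},{"hand":45,"translation":[0,0,0],"turn":[0,0,0]},{"hand":45,"translation":[0,0,0],"turn":[0,0,0]},{"hand":45,"translation":[0,0,0],"turn":[0,0,0]}]'
python3 -c "
from h import *
report()"
```

```text
t: 18.48
position: [0.4347, -0.0711, 0.1036]
eef_rot: [-0.473, 0.471, -0.524, 0.528]
wrist_force: [0.0, -0.6, -0.0]
finger_gap: 0.038
t 18.48 p [ 0.4347 -0.0711  0.1036] cab -0.1745 -0.0033 jaw yaw -6.19 fingers [ 0.006 -0.003 -1.   ] F [ 0.  -0.6 -0. ] gap 0.038
```

```bash
python3 -m handwheel '[{"hand":45,"translation":[0.2,0,0.5],"turn":[0,0,0]},{"hand":45,"translation":[0,0,1],"turn":[0,0,0]},{"hand":45,"translation":[0,0,1],"turn":[0,0,0]},{"hand":45,"translation":[0,0,1.5],"turn":[0,0,0]},{"hand":45,"translation":[0,0,2],"turn":[0,0,0]},{"hand":45,"translation":[0,0,3],"turn":[0,0,0]},{"hand":45,"translation":[0,0,3],"turn":[0,0,0]},{"hand":45,"translation":[0,0,3],"turn":[0,0,0]},{"hand":45,"translation":[0,0,1],"turn":[0,0,0]},{"hand":45,"translation":[0,0,0],"turn":[0,0,0]}]'
python3 -c "
from h import *
report();snap('side','11');d=snap('wrist','11');snap('top','11')
"
```

```text
t: 19.32
position: [0.4342, -0.07, 0.2731]
eef_rot: [-0.472, 0.472, -0.526, 0.527]
wrist_force: [0.1, -0.3, -0.6]
finger_gap: 0.0396
t 19.32 p [ 0.4342 -0.07    0.2731] cab -0.1751 -0.0022 jaw yaw -6.22 fingers [ 0.001 -0.001 -1.   ] F [ 0.1 -0.3 -0.6] gap 0.0396
```

View pics/side11.png

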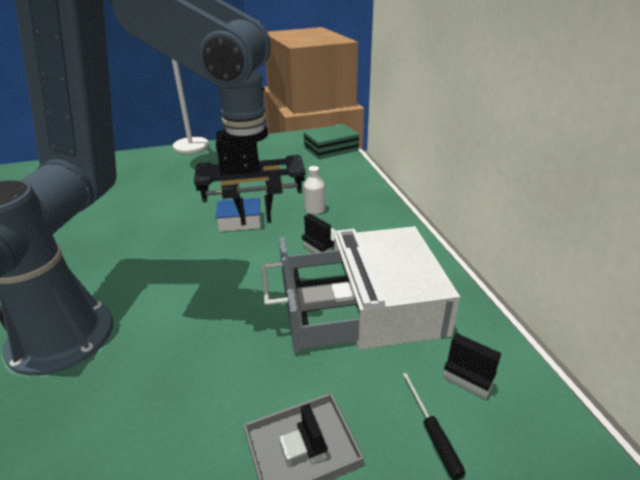

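View pics/wrist11.png

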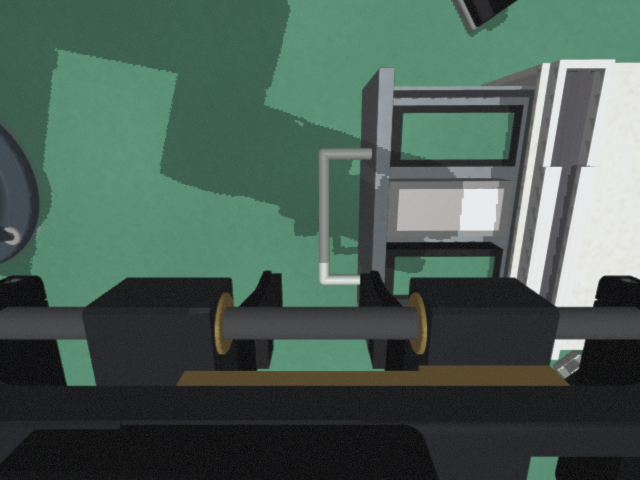

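View pics/top11.png

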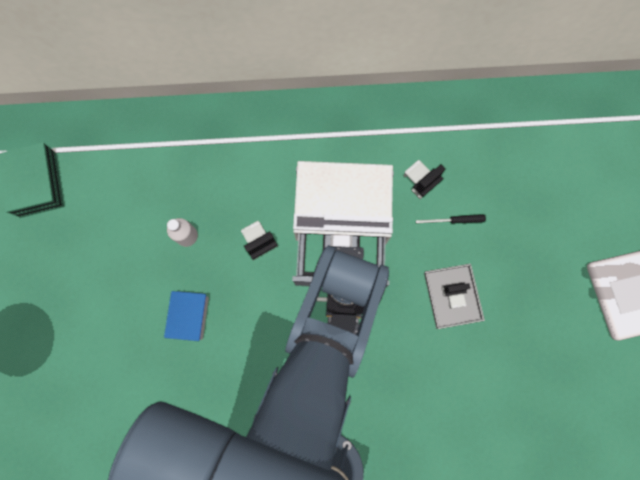

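```bash
python3 -c "
from h import *
d=load('wrist11');z=pts(d)[...,2]
m=(z>.083)&(z<.108);m[:,:305]=0;m[:,345:]=0;m[262:]=0
for v in (180,200,220,240):
  u=np.nonzero(m[v])[0]
  if len(u):
    e=ray(d,u.mean(),v,.095)[:2]-O;print(v,u.min(),u.max(),(e@X).round(4),(e@Y).round(4))
a=load('side0');b=load('side11')
for nm,u,v in (('L',265,266),('R',269,301)): e=ray(b,u,v,.095)[:2]-O;print(nm,(e@X).round(4),(e@Y).round(4))
for k,(x0,x1,y0,y1) in dict(box=(210,268,195,235),flask=(300,330,165,216),driver=(400,468,370,478)).items():
  print(k,np.abs(a['img'][y0:y1,x0:x1].astype(int)-b['img'][y0:y1,x0:x1]).mean())
"
```

```text
180 319 329 -0.1702 0.0366
200 319 329 -0.1702 0.0183
220 319 329 -0.1703 -0.0005
240 319 328 -0.1708 -0.02
L -0.1698 0.0577
R -0.1689 -0.0585
box 16.11235632183908
flask 10.19673202614379
driver 4.896650326797386
```

```bash
python3 -m handwheel '[{"hand":45,"translation":[0,0,0],"turn":[0,0,0]},{"hand":45,"translation":[0,0,0],"turn":[0,0,0]}]'; python3 -c "
from cell import arm
print(arm.sign_off())"
```

```text
t: 19.63
position: [0.431, -0.0687, 0.2676]
eef_rot: [0.47, -0.474, 0.53, -0.523]
wrist_force: [-0.5, 0.4, -0.4]
finger_gap: 0.0391
the job is handed in; nothing more can be done
None
```

The job is done and handed in at about 19.6 s: the lock stands upright in the grey tray, and the drawer is fully out and released.

- **Lock:** I gripped it by the fin and slid it to within about 4 mm of the open-end position. I then lifted it off, lowered it into the tray until it touched the floor, and let go. The last side and top pictures show it standing upright.
- **Drawer:** I pinched the handle and pulled until it hit its stop. The wrist camera then put the handle 119.8 mm from its starting place (the stop is at 120 mm).
- **Bystanders:** The flask, box and screwdriver are at the same pixels in the top view as at the start. A pixel comparison in the side view gave larger differences around the box and flask. The gripper was in front of the box there, so I relied on the top view.

**Deviations:**
- While lowering the lock, one probing push on the tray floor read 46 N for a moment at the wrist. That was the lock's foot on the floor, well under the 120 N limit.
- The wrist camera and the overhead and side views disagreed by about 3 mm along x. I used the wrist camera's value for the grasps.
- The fingers read 8.6–9.1 mm on the 10 mm handle bar, but the pinch held throughout the pull.

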